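# Free the jumbo crochet hook from its box

## Robot

A 6-joint arm with a two-finger parallel gripper is mounted at the origin on a cart in front of the work surface, level with it; the furniture and walls round the work are solid. World frame = base frame: x ahead of the robot, y to its left, z up, the work surface at z = 0. Lengths are in m, angles in rad, forces in N, time in s.
With the tool pointing down it reaches from about 0.425 to 0.95 m from the base axis. Payload 3.5 kg.
Tool frame: the origin (TCP) lies at the very end of the fingers, on their centre line; the grasp point (between the pads) lies 19 mm behind it; z points along the fingers, y is the line along which they close (so a half turn about z gives the same grasp; the last joint's range is limited). The gripper opens to 85 mm and grips with 20 to 120 N. Pads are 22 mm wide; open, the fingers measure 114 mm over their backs; the gripper's body (76 mm by 85 mm) begins 54 mm behind the grasp point. The pads swing forward as they close: fully open they stand 13 mm farther back than shut.
Start: joints at [1.031, 0.286, 1.577, -0, 1.279, -0.15], TCP at [0.256, 0.624, 0.231] pointing down, gripper open.
Joint ranges: [-2.77, 2.77], [-0.9, 2.22], [0.21, 2.48], [-1.53, 4.67], [0.24, 2.81], [-2.84, 2.84]. Speed limits (rad/s): [2.79, 2.79, 3.14, 3.14, 3.14, 3.14].

## Interface

Orientations are given as a unit quaternion [x, y, z, w].
In Python, from plant import ctrl, optics, sign_off gives the robot as it stands.
- The arm moves only by the shell command python3 -m creep 'ROWS' [FORCE]. ROWS is JSON, a list of rows, each an object of numbers: "x", "y", "z": the shift along the tool's x, y, z in mm; "rx", "ry", "rz": the turn, a rotation vector about the tool's x, y, z in degrees; "grip": the opening, from 0 (shut) to 1 (fully open). In form: [{"x": .., "y": .., "z": .., "rx": .., "ry": .., "rz": .., "grip": ..}, ...]. A call has exactly 10 rows; each row shifts and turns the commanded pose from where the row before left it, along the tool's axes as they then stand; what a row does not reach is not made up. A row lasts 1/12 s, in which the tool goes at most 41.7 mm and 7.16 degrees, less where a joint would pass 70% of its speed; a pose out of reach is approached as far as the arm can. A call with a gripper value outside its range is refused whole. The fingers move at their own pace and stop on an object; FORCE is the grip in N (left out, the last holds). Time passes only in rows, so rows that do not move let the fingers close, or fill a call up. It gives the time, the measured TCP pose, the force, the opening and the grip force at its end, in the units of the state.
- ctrl.get_state(): the state, without advancing time (a new reading comes with each control period).
- optics.read_camera(name): name is "scene" or "top"; returns a dict with "color" (480x640x3 uint8, blue, green, red), "K" (3x3 intrinsics, pixels), "D" ([k1, k2, p1, p2, k3] as OpenCV has them; the pictures are not rectified), "R" (3x3) and "t" (3): a world point X has camera coordinates R X + t. Camera axes: x right, y down, z forward; pixel columns grow to the right and rows downward; lengths in m; the calibration is good to about 2 mm. A picture is of the moment at which its call begins. There is no depth.
- sign_off(): hands the job in; it is judged then, once.
The state is a dict: "time": time; "qpos": joint angles; "dq": joint speeds; "joint_efforts": joint torques, N m; "eef_pos": TCP position; "tcp_rot": TCP orientation; "contact_force": force on the tool from outside, world axes, zero at the start; "wrist_torque": the same for the moment, N m; "opening": opening from 0.0 (shut) to 1.0 (fully open); "finger_force": force on a finger pad.
Only numpy, scipy, OpenCV 4.12 (cv2) and the standard library are available. Lean on these libraries where they do the work, as an engineer would, in place of code of your own. Each camera call takes 0.05 s, during which the arm holds its last target. There are 200 camera calls.

## Task

The needle gauge (the flat plate with a big round eye) stands across the wooden box and locks the jumbo crochet hook in: lift the gauge out and hang it by its eye on the peg of the stand, letting go of it. Then take the crochet hook by its handle, tilt it so that it comes slantwise out through the opening, which is shorter than the hook, and finish still holding it in the gripper, still, the whole hook at least 10 cm higher than the top of the box. Do not drag the box about and leave the goods lying around where they are.

Things in the scene. Friction and masses are not known exactly. Their poses are not given: they have to be found in the camera images.
- hook_box: Plywood box 258 (x, length) x 144 x 69 mm high, loose, 1.5 kg. Origin: centre of underside. Floor 6 mm, walls 8 mm thick, inside 242 x 128. A fixed 8 mm deck (underside 55 mm above the floor) covers the -x end nearer the robot; open on top from x = -39 to +121 mm. Ribs stand 8 mm in from the long walls at x +3 to +27: slots 11.6 mm wide with a ledge at z = 32, where the gauge stands.
- crochet_hook: Wooden crochet hook 220 mm long, 70 g, lengthwise on the box floor below the gauge, head under the deck. Origin: mid-length, at its underside; x points to the handle end (6 to 14 mm from the box's +x wall). Handle, x = -2 to +110: rounded square bar 18 x 18 mm; the rest a 16 mm round shaft with a notched head at x = -110. Too long to come out level, even cornerwise.
- hook_handle_end (a point): Centre of the handle's end face of the crochet hook (+110 mm along its x, 9 mm above its underside).
- hook_head (a point): Tip of the crochet hook's head (-110 mm along its x, 9 mm above its underside).
- needle_gauge: Upright plywood plate 122 (y) x 135 high (z) x 8 mm thick (x), 70 g, standing loose across the box in its slots, its lowest 37 mm inside. Origin: centre of lower edge. A 30 mm round eye goes through along x, centre 80 mm above the lower edge; four 10 to 16 mm holes below it. The top 40 mm are solid: pinch them across the 8 mm from above.
- gauge_eye (a point): Centre of the eye of the needle gauge.
- peg_stand: Wooden stand fixed to the table: base 120 x 100 x 12 mm, a 22 mm square post (x +24 to +46) 160 mm high, and an 8 mm thick peg that points from the post along -x, towards the robot, rising about 8 degrees to a 10 mm ball tip. Origin: centre of the base's underside. Nothing on it is higher than 165 mm.
- peg_root (a point): Where the peg's axis leaves the post (24, 0, 150 mm in the stand's frame).
- peg_tip (a point): Centre of the peg's ball tip (-41, 0, 159 mm in the stand's frame).
- bow_card: Card with a crocheted hair tie, 190 x 92 x 16 mm, lying between box and stand: leave alone. Origin: centre of its underside.
- coaster_stack: Flat round stack of coasters, 115 mm across, 28 mm high, at the back: leave alone. Origin: centre of its underside.
- scrubby_a: Round crocheted pad 89 mm across, 45 mm high with its card, at the back right: leave alone. Origin: centre of its underside.
- scrubby_b: Round crocheted pad 88 mm across, 44 mm high with its card, at the back: leave alone. Origin: centre of its underside.
Mind the look-alikes: they are no part of the job. There is more than one size of the crochet_hook; the job needs the larger.

How it is judged:
On the way, in this order (a step that is already met when the one before it is completed fails the run):
1. the gauge hangs by its eye on the peg, let go (x of gauge_eye in the frame of peg_stand between -0.04 and 0.024 m and y of gauge_eye in the frame of peg_stand between -0.014 and 0.014 m and height (world z) of gauge_eye between 0.13 and 0.165 m and contact force between needle_gauge and peg_stand above 0.1 N and contact force between needle_gauge and the fingers below 0.05 N), for 0.2 s.
2. the hook is tilted: handle end out above the box, head still inside (height (world z) of hook_handle_end above 0.085 m and height (world z) of hook_head below 0.069 m), for 0.1 s.
At the end, for the whole second after the job is handed in: Gauge hangs on the peg by its eye (eye within 14 mm sideways of the peg, 130-165 mm up), not touched by the gripper; hook still gripped (over 1 N), under 30 mm/s, both ends over 155 mm above the table, touching neither box, stand nor gauge; box within 30 mm of its start (all of step 1 and height (world z) of each of hook_handle_end, hook_head above 0.155 m and contact force between crochet_hook and the fingers above 1 N and contact force between crochet_hook and hook_box below 0.05 N and contact force between crochet_hook and peg_stand below 0.05 N and contact force between crochet_hook and needle_gauge below 0.05 N and linear speed of crochet_hook below 0.03 m/s and distance of hook_box from where it was at the start of the episode below 0.03 m); the arm keeps its last pose, push and grip.
It fails at once if the box is dragged, lifted or tipped (distance of hook_box from where it was at the start of the episode above 0.03 m or angle between hook_box's own z axis and vertical above 0.15 rad).
It fails at once if goods lying around are disturbed (distance of any of bow_card, coaster_stack, scrubby_a, scrubby_b from where it was at the start of the episode above 0.04 m).
It also fails if it takes over 67 s, if anything falls off the work surface, if the arm or the gripper's body presses on something with over 40 N, if the wrist force passes 120 N, or if a joint passes its speed limit or range.

## Working session

There is one attempt and no reset: what is moved stays moved. The work goes in short steps, Python scripts to look and compute and a shell command to move; the robot and the scene stay as the last step left them, time stands still between calls to the robot, and variables do not carry over. Pictures are saved under pics/ and viewed, at most 10 in all, crops included, and the job is handed in when it is done.

```bash
ls; mkdir -p pics; python3 - <<'E'
from plant import ctrl,optics
import cv2
for n in("scene","top"):
    c=optics.read_camera(n); cv2.imwrite(f"pics/{n}0.png",c["color"]); print(n,c["K"],c["D"],c["R"],c["t"])
print(ctrl.get_state())
E
```

```text
pics
scene [[445.11450847   0.         327.03470912]
 [  0.         445.11450847 236.27083823]
 [  0.           0.           1.        ]] [-0.03459813  0.          0.          0.          0.        ] [[ 0.89709782 -0.44183088  0.00099079]
 [-0.26788045 -0.54568769 -0.79401827]
 [ 0.35136245  0.71204664 -0.60789309]] [-0.49807874  0.25116143  0.86167925]
top [[610.65214052   0.         324.79860357]
 [  0.         610.65214052 244.49190561]
 [  0.           0.           1.        ]] [0.05704935 0.         0.         0.         0.        ] [[-0.01991582 -0.99974443  0.01069775]
 [-0.99521187  0.01879917 -0.09591628]
 [ 0.09569066 -0.01255678 -0.99533192]] [0.01597261 0.55276773 1.35146453]
{'time': 0.1, 'qpos': array([ 1.03101423e+00,  2.87118749e-01,  1.57805348e+00, -2.30256739e-05,
        1.27865056e+00, -1.49981687e-01]), 'dq': array([-0.00018607, -0.0004352 , -0.0025528 , -0.00153697,  0.00060693,
        0.00102968]), 'joint_efforts': array([-4.76719651e-04, -4.07298625e+01, -2.93699884e+01, -2.01619955e-04,
        3.41669314e-03,  2.58854851e-05]), 'eef_pos': array([0.25614841, 0.62384373, 0.23004535]), 'tcp_rot': array([ 1.93665245e-01,  9.81067036e-01, -1.05313355e-03, -3.66615935e-04]), 'contact_force': array([ 0.00915535,  1.02654969, -0.15673941]), 'wrist_torque': array([ 0.03161717, -0.05117887, -0.02668656]), 'finger_force': 0.0, 'opening': 0.99996960706235}
```

View pics/scene0.png

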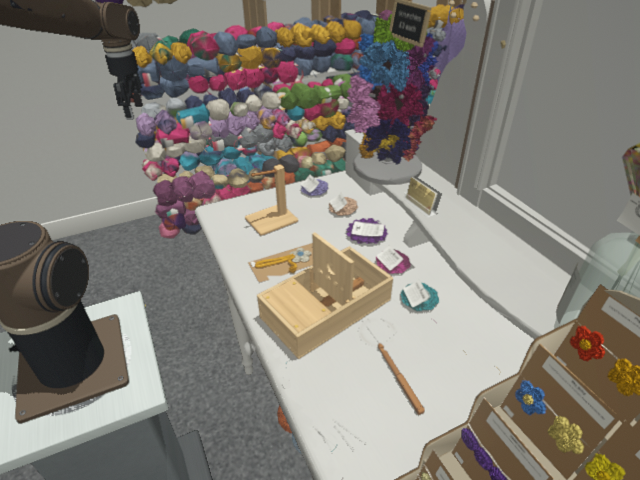

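View pics/top0.png

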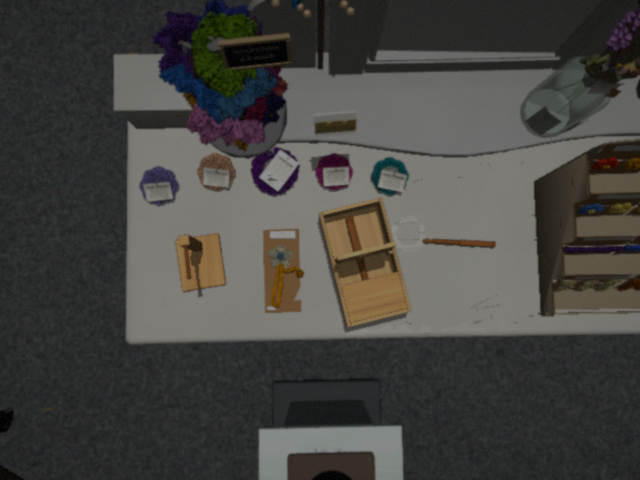

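Scene: box at about (325,295) and (365,262) in the two views, gauge across it, stand at (270,205)/(200,262), and the smaller hook lying on the table. I'll take enlarged crops to get precise corners.

```bash
python3 - <<'E'
import cv2
t=cv2.imread("pics/top0.png")[190:335,165:420]; cv2.imwrite("pics/tc.png",cv2.resize(t,None,fx=3.1,fy=3.1,interpolation=cv2.INTER_CUBIC))
t=cv2.imread("pics/scene0.png")[155:355,200:400]; cv2.imwrite("pics/sc.png",cv2.resize(t,None,fx=3,fy=3,interpolation=cv2.INTER_CUBIC))
E
```

```text
(no output)
```

View pics/tc.png

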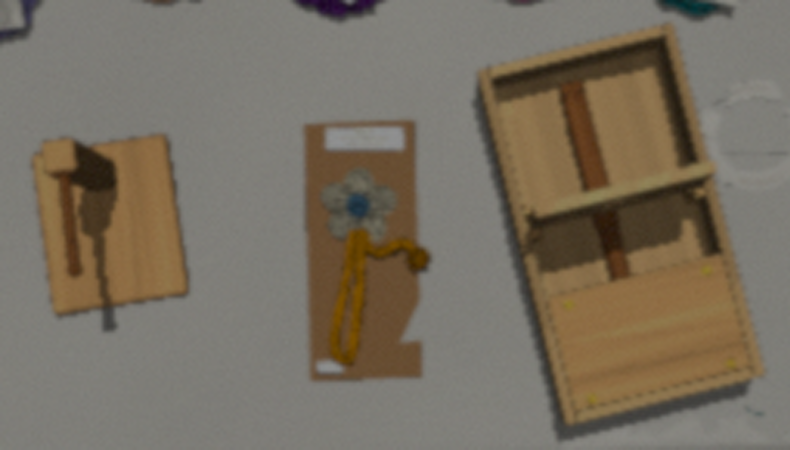

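View pics/sc.png

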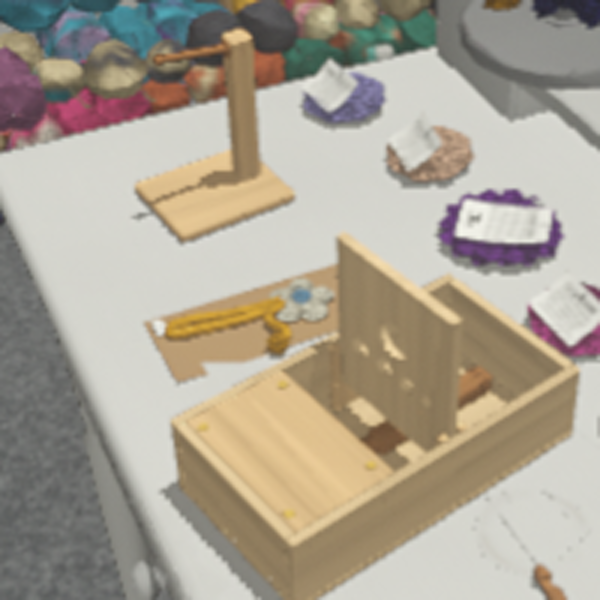

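The box corners, gauge top edge, hook ends and stand with its peg are all readable in both crops. Next I'll fit planar poses.

```bash
cat > h.py <<'E'
import numpy as np, cv2, json
from scipy.optimize import least_squares
from scipy.spatial.transform import Rotation as Rn
from plant import optics
def cams():
    return {n:optics.read_camera(n) for n in("scene","top")}
def proj(c,P):
    return cv2.projectPoints(np.float64(P).reshape(-1,1,3),cv2.Rodrigues(np.float64(c["R"]))[0],np.float64(c["t"]),np.float64(c["K"]),np.float64(c["D"]))[0][:,0]
def world(p,L):
    c,s=np.cos(p[2]),np.sin(p[2]); L=np.float64(L)
    return np.c_[p[0]+c*L[:,0]-s*L[:,1],p[1]+s*L[:,0]+c*L[:,1],L[:,2]]
def fit(C,obs,p0):
    f=lambda p:np.concatenate([(proj(C[n],world(p,[o[0] for o in O]))-np.float64([o[1] for o in O])).ravel() for n,O in obs.items()])
    r=least_squares(f,p0,loss="soft_l1"); return r.x,np.round(r.fun,1)
E
cat > m.py <<'E'
from h import *
C=cams()
T=lambda U,V:(165+(U+.5)/3.1-.5,190+(V+.5)/3.1-.5)
S=lambda U,V:(200+(U+.5)/3-.5,155+(V+.5)/3-.5)
a,b,z=.129,.072,.069
box,r=fit(C,{"top":[((a,b,z),T(484,72)),((a,-b,z),T(673,27)),((-a,-b,z),T(760,375)),((-a,b,z),T(570,424))],
 "scene":[((-a,b,z),S(175,423)),((-a,-b,z),S(295,540)),((a,-b,z),S(578,372)),((a,b,z),S(450,280))]},[.65,-.1,.2]); print("box",box,r)
a,b,z=.06,.05,.012
st,r=fit(C,{"top":[((a,b,z),T(35,155)),((a,-b,z),T(165,137)),((-a,-b,z),T(188,293)),((-a,b,z),T(58,314)),((.035,0,.16),T(60,157)),((-.041,0,.159),T(76,270))],
 "scene":[((-a,b,z),S(137,188)),((-a,-b,z),S(185,240)),((a,-b,z),S(293,197)),((.035,0,.16),S(238,37)),((-.041,0,.159),S(158,59))]},[.65,.3,.1]); print("stand",st,r)
print("tip,root",world(st,[(-.041,0,.159),(.024,0,.150)]))
g,r=fit(C,{"top":[((0,.061,.167),T(530,215)),((0,-.061,.167),T(713,172))],"scene":[((0,.061,.167),S(340,237)),((0,-.061,.167),S(462,322))]},[.65,-.1,.2]); print("gauge",g,r, "expected",world(box,[(.015,0,0)]))
hk,r=fit(C,{"top":[((.11,0,.024),T(572,85)),((-.02,0,.02),T(612,255))]},[.65,-.1,.2]); print("hook",hk,r)
print("hook in box", Rn.from_euler('z',-box[2]).apply([hk[0]-box[0],hk[1]-box[1],0]))
E
python3 m.py
```

```text
box [ 0.5113607  -0.08348537  0.2246795 ] [-1.  -1.   1.4 -2.1  3.3 -0.   0.1  0.4 -2.4 -1.3 -1.5  2.3  1.  -0.9
 -0.4 -2.6]
stand [0.52050873 0.28607483 0.14377514] [-0.8 -0.4  1.2 -1.7  1.6  0.1 -0.7  0.6  0.5 -0.5  0.8  0.  -2.2 -1.9
 -1.6 -1.5  1.  -1.9 -0.9 -0.6 -0.3  0.5]
tip,root [[0.47993176 0.28020034 0.159     ]
 [0.5442611  0.28951356 0.15      ]]
gauge [ 0.52446383 -0.07665622  0.22652346] [ 1.4 -0.6  0.8 -1.3 -1.4 -1.7 -3.1 -0.3] expected [[ 0.52598369 -0.08014347  0.        ]]
hook [ 0.5082308  -0.07385895  0.20767221] [-0.1 -0.5  0.1  0.5]
hook in box [-0.00090653  0.01008179  0.        ]
```

```bash
cat > d.py <<'E'
# usage: d.py x y z yaw_of_tool_y [pitch deg about tool y] : delta in current tool axes (mm), turn left
import sys; from h import *
from plant import ctrl
s=ctrl.get_state(); x,y,z,w=map(float,sys.argv[1:5]); p=float(sys.argv[5]) if len(sys.argv)>5 else 0
R=Rn.from_quat(s["tcp_rot"]); ty=np.array([np.cos(w),np.sin(w),0]); tz=np.array([0,0,-1.])
G=Rn.from_matrix(np.c_[np.cross(ty,tz),ty,tz])*Rn.from_euler('y',p,degrees=True)
d=np.array([x,y,z])-s["eef_pos"]
print("t",round(s["time"],2),"pos",np.round(s["eef_pos"],4),"shift",np.round(R.inv().apply(d)*1e3,1),"turn",np.round((R.inv()*G).as_rotvec(degrees=True),1),"F",np.round(s["contact_force"],1),"open",round(s["opening"],3),"ff",round(s["finger_force"],1),"q",np.round(s["qpos"],2))
E
python3 -m creep '[{"x":-26,"y":-27},{"x":-26,"y":-27},{"x":-26,"y":-27},{"x":-26,"y":-27},{"x":-26,"y":-27},{"x":-26,"y":-27},{"x":-26,"y":-27},{"x":-26,"y":-27},{"x":-26,"y":-27},{"x":-26,"y":-27}]' 40
python3 -m creep '[{"x":-26,"y":-27},{"x":-26,"y":-27},{"x":-26,"y":-27},{"x":-26,"y":-27},{"x":-26,"y":-27},{"x":-26,"y":-27},{"x":-26,"y":-27},{"x":-26,"y":-27},{"x":-26,"y":-27},{"x":-26,"y":-27}]'
python3 -m creep '[{"rz":7},{"rz":7},{"rz":7},{"rz":7},{"rz":7},{"rz":7},{"rz":7},{"rz":6},{"grip":0.5},{}]'
python3 d.py .525 -.078 .2 .225
```

```text
t 0.2 pos [0.2563 0.624  0.2304] shift [-515.4 -547.2   31.1] turn [-0.1  0.  54.8] F [-0.4  0.4  0.2] open 0.998 ff 0.0 q [ 1.03  0.29  1.58  0.    1.28 -0.15]$[0]: bad value
$[0]: bad value
$[0]: bad value
```

```bash

python3 -m creep '[{"x":-26,"y":-27,"z":0,"rx":0,"ry":0,"rz":0,"grip":1},{"x":-26,"y":-27,"z":0,"rx":0,"ry":0,"rz":0,"grip":1},{"x":-26,"y":-27,"z":0,"rx":0,"ry":0,"rz":0,"grip":1},{"x":-26,"y":-27,"z":0,"rx":0,"ry":0,"rz":0,"grip":1},{"x":-26,"y":-27,"z":0,"rx":0,"ry":0,"rz":0,"grip":1},{"x":-26,"y":-27,"z":0,"rx":0,"ry":0,"rz":0,"grip":1},{"x":-26,"y":-27,"z":0,"rx":0,"ry":0,"rz":0,"grip":1},{"x":-26,"y":-27,"z":0,"rx":0,"ry":0,"rz":0,"grip":1},{"x":-26,"y":-27,"z":0,"rx":0,"ry":0,"rz":0,"grip":1},{"x":-26,"y":-27,"z":0,"rx":0,"ry":0,"rz":0,"grip":1}]' 40
python3 d.py .525 -.078 .2 .225
```

```text
time: 1.03
eef_pos: [0.3945, 0.2741, 0.2313]
tcp_rot: [0.193, 0.981, 0.0, 0.0]
contact_force: [0.9, 0.3, -0.6]
opening: 0.999
finger_force: 0.0
t 1.03 pos [0.3945 0.2741 0.2313] shift [-254.4 -276.2   31.3] turn [ 0.   0.  54.8] F [ 0.9  0.3 -0.6] open 0.999 ff 0.0 q [ 0.4  -0.15  2.04 -0.    1.25 -0.79]
```

```bash

python3 -m creep '[{"x":-26,"y":-28,"z":0,"rx":0,"ry":0,"rz":0,"grip":0.5},{"x":-26,"y":-28,"z":0,"rx":0,"ry":0,"rz":0,"grip":0.5},{"x":-26,"y":-28,"z":0,"rx":0,"ry":0,"rz":0,"grip":0.5},{"x":-26,"y":-28,"z":0,"rx":0,"ry":0,"rz":0,"grip":0.5},{"x":-26,"y":-28,"z":0,"rx":0,"ry":0,"rz":0,"grip":0.5},{"x":-26,"y":-28,"z":0,"rx":0,"ry":0,"rz":0,"grip":0.5},{"x":-26,"y":-28,"z":0,"rx":0,"ry":0,"rz":0,"grip":0.5},{"x":-26,"y":-28,"z":0,"rx":0,"ry":0,"rz":0,"grip":0.5},{"x":-26,"y":-28,"z":0,"rx":0,"ry":0,"rz":0,"grip":0.5},{"x":-20,"y":-24,"z":0,"rx":0,"ry":0,"rz":0,"grip":0.5}]'
python3 -m creep '[{"x":0,"y":0,"z":0,"rx":0,"ry":0,"rz":7,"grip":0.5},{"x":0,"y":0,"z":0,"rx":0,"ry":0,"rz":7,"grip":0.5},{"x":0,"y":0,"z":0,"rx":0,"ry":0,"rz":7,"grip":0.5},{"x":0,"y":0,"z":0,"rx":0,"ry":0,"rz":7,"grip":0.5},{"x":0,"y":0,"z":0,"rx":0,"ry":0,"rz":7,"grip":0.5},{"x":0,"y":0,"z":0,"rx":0,"ry":0,"rz":7,"grip":0.5},{"x":0,"y":0,"z":0,"rx":0,"ry":0,"rz":7,"grip":0.5},{"x":0,"y":0,"z":0,"rx":0,"ry":0,"rz":6,"grip":0.5},{"x":0,"y":0,"z":0,"rx":0,"ry":0,"rz":0,"grip":0.5},{"x":0,"y":0,"z":0,"rx":0,"ry":0,"rz":0,"grip":0.5}]'
python3 d.py .525 -.078 .139 .225
python3 - <<'E'
from h import *
C=cams()
a=cv2.resize(C["top"]["color"][200:330,310:420],None,fx=3.6,fy=4,interpolation=2); b=cv2.resize(C["scene"]["color"][210:350,250:400],None,fx=2.6,fy=520/140,interpolation=2)
a=cv2.resize(a,(400,520)); b=cv2.resize(b,(400,520)); cv2.imwrite("pics/g1.png",np.hstack([a,b]))
E
```

```text
time: 1.87
eef_pos: [0.5249, -0.0786, 0.2313]
tcp_rot: [0.194, 0.981, -0.0, 0.0]
contact_force: [0.4, 0.1, 0.6]
opening: 0.502
finger_force: 0.0
time: 2.7
eef_pos: [0.5243, -0.076, 0.2312]
tcp_rot: [0.624, 0.782, -0.0, -0.0]
contact_force: [-0.3, -0.9, 0.1]
opening: 0.499
finger_force: 0.0
t 2.7 pos [ 0.5243 -0.076   0.2312] shift [-2.2  0.3 92.2] turn [-0.  -0.  -0.1] F [-0.3 -0.9  0.1] open 0.499 ff 0.0 q [-0.34 -0.04  1.93 -0.    1.25 -0.56]
```

View pics/g1.png

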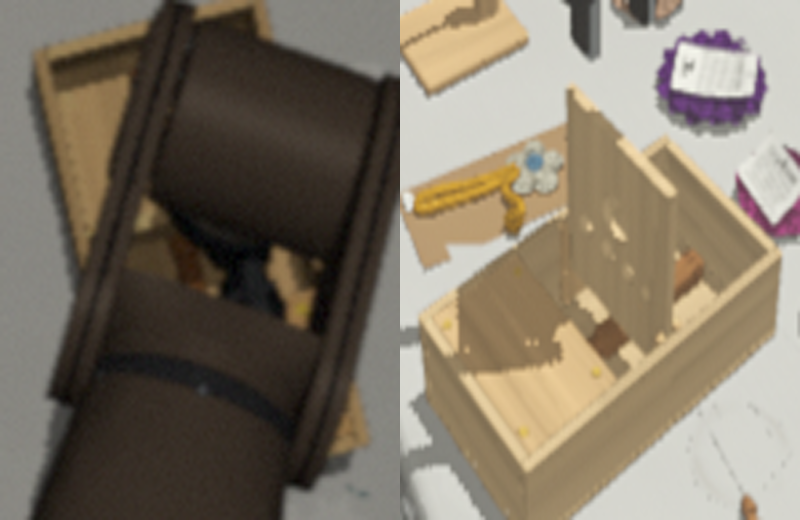

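The fingers (585 and 650 px in the right half) straddle the gauge plate as intended, so I'll go down and grip.

```bash

python3 -m creep '[{"x":0,"y":0,"z":15,"rx":0,"ry":0,"rz":0,"grip":0.5},{"x":0,"y":0,"z":15,"rx":0,"ry":0,"rz":0,"grip":0.5},{"x":0,"y":0,"z":15,"rx":0,"ry":0,"rz":0,"grip":0.5},{"x":-2,"y":0,"z":15,"rx":0,"ry":0,"rz":0,"grip":0.5},{"x":0,"y":0,"z":12,"rx":0,"ry":0,"rz":0,"grip":0.5},{"x":0,"y":0,"z":10,"rx":0,"ry":0,"rz":0,"grip":0.5},{"x":0,"y":0,"z":10,"rx":0,"ry":0,"rz":0,"grip":0.5},{"x":0,"y":0,"z":0,"rx":0,"ry":0,"rz":0,"grip":0.5},{"x":0,"y":0,"z":0,"rx":0,"ry":0,"rz":0,"grip":0.3},{"x":0,"y":0,"z":0,"rx":0,"ry":0,"rz":0,"grip":0.2}]' 40
python3 -m creep '[{"x":0,"y":0,"z":0,"rx":0,"ry":0,"rz":0,"grip":0.15},{"x":0,"y":0,"z":0,"rx":0,"ry":0,"rz":0,"grip":0.1},{"x":0,"y":0,"z":0,"rx":0,"ry":0,"rz":0,"grip":0.05},{"x":0,"y":0,"z":0,"rx":0,"ry":0,"rz":0,"grip":0},{"x":0,"y":0,"z":0,"rx":0,"ry":0,"rz":0,"grip":0},{"x":0,"y":0,"z":0,"rx":0,"ry":0,"rz":0,"grip":0},{"x":0,"y":0,"z":0,"rx":0,"ry":0,"rz":0,"grip":0},{"x":0,"y":0,"z":0,"rx":0,"ry":0,"rz":0,"grip":0},{"x":0,"y":0,"z":0,"rx":0,"ry":0,"rz":0,"grip":0},{"x":0,"y":0,"z":0,"rx":0,"ry":0,"rz":0,"grip":0}]' 40
python3 d.py .525 -.078 .25 .225
```

```text
time: 3.63
eef_pos: [0.5254, -0.0781, 0.1401]
tcp_rot: [0.625, 0.781, 0.0, 0.001]
contact_force: [-0.1, 0.5, -0.1]
opening: 0.222
finger_force: 0.0
time: 4.47
eef_pos: [0.5257, -0.0782, 0.1403]
tcp_rot: [0.625, 0.781, 0.0, 0.001]
contact_force: [-0.0, 0.7, 6.2]
opening: 0.085
finger_force: 41.6
t 4.47 pos [ 0.5257 -0.0782  0.1403] shift [   0.2   -0.4 -109.7] turn [ 0.1  0.1 -0.2] F [-0.   0.7  6.2] open 0.085 ff 41.6 q [-0.34  0.07  2.01  0.    1.07 -0.56]
```

```bash

python3 -m creep '[{"x":0,"y":0,"z":-4,"rx":0,"ry":0,"rz":0,"grip":0},{"x":0,"y":0,"z":-8,"rx":0,"ry":0,"rz":0,"grip":0},{"x":0,"y":0,"z":-8,"rx":0,"ry":0,"rz":0,"grip":0},{"x":0,"y":0,"z":-8,"rx":0,"ry":0,"rz":0,"grip":0},{"x":0,"y":0,"z":-10,"rx":0,"ry":0,"rz":0,"grip":0},{"x":0,"y":0,"z":-10,"rx":0,"ry":0,"rz":0,"grip":0},{"x":0,"y":0,"z":-10,"rx":0,"ry":0,"rz":0,"grip":0},{"x":0,"y":0,"z":-8,"rx":0,"ry":0,"rz":0,"grip":0},{"x":0,"y":0,"z":-4,"rx":0,"ry":0,"rz":0,"grip":0},{"x":0,"y":0,"z":0,"rx":0,"ry":0,"rz":0,"grip":0}]'
python3 d.py .4354 .2737 .21 .144
python3 -m creep '[{"x":15,"y":0,"z":0,"rx":0,"ry":0,"rz":0,"grip":0},{"x":25,"y":-1,"z":0,"rx":0,"ry":0,"rz":0,"grip":0},{"x":25,"y":-1,"z":0,"rx":0,"ry":0,"rz":0,"grip":0},{"x":25,"y":-1,"z":0,"rx":0,"ry":0,"rz":0,"grip":0},{"x":25,"y":-1,"z":0,"rx":0,"ry":0,"rz":0,"grip":0},{"x":25,"y":-1,"z":0,"rx":0,"ry":0,"rz":0,"grip":0},{"x":25,"y":-1,"z":0,"rx":0,"ry":0,"rz":0,"grip":0},{"x":25,"y":-1,"z":0,"rx":0,"ry":0,"rz":0,"grip":0},{"x":25,"y":-1,"z":0,"rx":0,"ry":0,"rz":0,"grip":0},{"x":25,"y":-1,"z":0,"rx":0,"ry":0,"rz":0,"grip":0}]'
python3 d.py .4354 .2737 .21 .144
```

```text
time: 5.3
eef_pos: [0.5254, -0.0782, 0.211]
tcp_rot: [0.625, 0.781, 0.0, 0.001]
contact_force: [0.6, -0.1, -0.6]
opening: 0.083
finger_force: 40.7
t 5.3 pos [ 0.5254 -0.0782  0.211 ] shift [363.1 -10.6   0.5] turn [0.1 0.1 4.4] F [ 0.6 -0.1 -0.6] open 0.083 ff 40.7 q [-0.34 -0.02  1.95 -0.    1.2  -0.56]
time: 6.13
eef_pos: [0.4618, 0.1559, 0.2084]
tcp_rot: [0.625, 0.781, -0.001, -0.001]
contact_force: [0.0, 0.3, -1.0]
opening: 0.083
finger_force: 40.7
t 6.13 pos [0.4618 0.1559 0.2084] shift [ 1.208e+02  1.000e-01 -1.500e+00] turn [-0.1 -0.   4.4] F [ 0.   0.3 -1. ] open 0.083 ff 40.7 q [ 0.12 -0.11  2.05  0.    1.21 -0.1 ]
```

```bash

python3 -m creep '[{"x":20,"y":0,"z":0,"rx":0,"ry":0,"rz":0,"grip":0},{"x":20,"y":0,"z":0,"rx":0,"ry":0,"rz":0,"grip":0},{"x":20,"y":0,"z":0,"rx":0,"ry":0,"rz":0,"grip":0},{"x":20,"y":0,"z":0,"rx":0,"ry":0,"rz":0,"grip":0},{"x":20,"y":0,"z":0,"rx":0,"ry":0,"rz":0,"grip":0},{"x":14,"y":0,"z":0,"rx":0,"ry":0,"rz":0,"grip":0},{"x":6,"y":0,"z":0,"rx":0,"ry":0,"rz":2.2,"grip":0},{"x":0,"y":0,"z":8,"rx":0,"ry":0,"rz":2.2,"grip":0},{"x":0,"y":0,"z":8,"rx":0,"ry":0,"rz":0,"grip":0},{"x":0,"y":0,"z":8,"rx":0,"ry":0,"rz":0,"grip":0}]'
python3 d.py .4354 .2737 .185 .144
python3 - <<'E'
from h import *
C=cams()
a=cv2.resize(C["top"]["color"][215:315,170:270],(400,400),interpolation=2); b=cv2.resize(C["scene"]["color"][145:245,215:315],(400,400),interpolation=2)
cv2.imwrite("pics/p1.png",np.hstack([a,b]))
E
```

```text
time: 6.97
eef_pos: [0.4361, 0.2715, 0.184]
tcp_rot: [0.654, 0.757, -0.001, -0.0]
contact_force: [-0.7, 0.3, -0.6]
opening: 0.085
finger_force: 40.7
t 6.97 pos [0.4361 0.2715 0.184 ] shift [ 2.2 -0.4 -1. ] turn [-0.1  0.   0.1] F [-0.7  0.3 -0.6] open 0.085 ff 40.7 q [ 0.36 -0.03  2.01  0.    1.16  0.21]
```

View pics/p1.png

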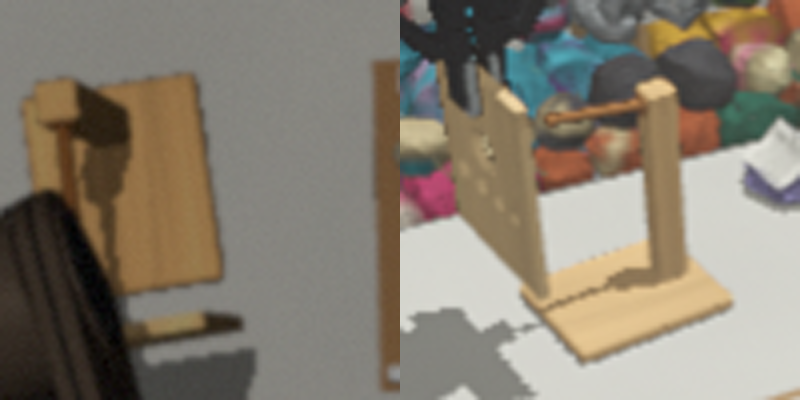

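```bash
python3 - <<'E'
from h import *
C=cams()
g=[.4361,.2715,.144]; zb=.184-.108
L=[(sx*.004,-.061,zb+h) for h in(0,.135) for sx in(-1,1)]+[(-.004,0,zb+.08),(-.004,0,zb+.065),(-.004,-.015,zb+.08)]
print("scene g",np.round((proj(C["scene"],world(g,L))-[215,145]+.5)*4+[400,0]).astype(int).tolist())
print("top g",np.round((proj(C["top"],world(g,L[:4]))-[170,215]+.5)*4).astype(int).tolist())
s=[.5205,.2861,.1438]
P=world(s,[(-.041,0,.159),(.024,0,.15),(.024,.011,.16),(.024,-.011,.16),(.046,-.011,.16),(.046,.011,.16),(-.06,-.05,.012)])
print("scene s",np.round((proj(C["scene"],P)-[215,145]+.5)*4+[400,0]).astype(int).tolist())
print("top s",np.round((proj(C["top"],P)-[170,215]+.5)*4).astype(int).tolist())
E
```

```text
scene g [[540, 300], [551, 296], [516, 111], [528, 108], [483, 149], [485, 170], [493, 159]]
top g [[244, 326], [242, 311], [205, 322], [202, 306]]
scene s [[550, 121], [641, 106], [631, 85], [648, 99], [677, 90], [661, 76], [581, 355]]
top s [[82, 249], [67, 124], [41, 126], [85, 119], [79, 76], [35, 83], [229, 279]]
```

Everything is within about 2 mm of prediction: peg tip (547,120) against (550,121) predicted, gauge corner (545,297) against (545,298). Now I'll slide the eye over the peg, then lower.

```bash

python3 -m creep '[{"x":2,"y":8,"z":0,"rx":0,"ry":0,"rz":0,"grip":0},{"x":0,"y":8,"z":-1,"rx":0,"ry":0,"rz":0,"grip":0},{"x":0,"y":8,"z":0,"rx":0,"ry":0,"rz":0,"grip":0},{"x":0,"y":8,"z":0,"rx":0,"ry":0,"rz":0,"grip":0},{"x":0,"y":8,"z":0,"rx":0,"ry":0,"rz":0,"grip":0},{"x":0,"y":8,"z":0,"rx":0,"ry":0,"rz":0,"grip":0},{"x":0,"y":8,"z":0,"rx":0,"ry":0,"rz":0,"grip":0},{"x":0,"y":8,"z":0,"rx":0,"ry":0,"rz":0,"grip":0},{"x":0,"y":8,"z":0,"rx":0,"ry":0,"rz":0,"grip":0},{"x":0,"y":6,"z":0,"rx":0,"ry":0,"rz":0,"grip":0}]'
python3 d.py .5106 .2847 .173 .144
python3 -m creep '[{"x":0,"y":0,"z":2,"rx":0,"ry":0,"rz":0,"grip":0},{"x":0,"y":0,"z":2,"rx":0,"ry":0,"rz":0,"grip":0},{"x":0,"y":0,"z":2,"rx":0,"ry":0,"rz":0,"grip":0},{"x":0,"y":0,"z":2,"rx":0,"ry":0,"rz":0,"grip":0},{"x":0,"y":0,"z":0,"rx":0,"ry":0,"rz":0,"grip":0},{"x":0,"y":0,"z":0,"rx":0,"ry":0,"rz":0,"grip":0},{"x":0,"y":0,"z":0,"rx":0,"ry":0,"rz":0,"grip":0},{"x":0,"y":0,"z":0,"rx":0,"ry":0,"rz":0,"grip":0},{"x":0,"y":0,"z":0,"rx":0,"ry":0,"rz":0,"grip":0},{"x":0,"y":0,"z":0,"rx":0,"ry":0,"rz":0,"grip":0}]'
python3 d.py .5106 .2847 .173 .144
python3 - <<'E'
from h import *
C=cams()
b=cv2.resize(C["scene"]["color"][145:245,225:315],(540,600),interpolation=2)
cv2.imwrite("pics/p2.png",b)
E
```

```text
time: 8.0
eef_pos: [0.515, 0.2846, 0.1862]
tcp_rot: [0.654, 0.756, 0.0, 0.0]
contact_force: [-0.3, 0.2, -0.8]
opening: 0.087
finger_force: 40.6
t 8.0 pos [0.515  0.2846 0.1862] shift [ 0.7 -4.4 13.2] turn [ 0. -0.  0.] F [-0.3  0.2 -0.8] open 0.087 ff 40.6 q [ 0.33  0.14  1.84 -0.    1.17  0.19]
time: 8.83
eef_pos: [0.5141, 0.2845, 0.1785]
tcp_rot: [0.654, 0.756, 0.0, 0.0]
contact_force: [-0.3, 0.3, -0.8]
opening: 0.083
finger_force: 40.7
t 8.83 pos [0.5141 0.2845 0.1785] shift [ 0.7 -3.4  5.5] turn [ 0. -0.  0.] F [-0.3  0.3 -0.8] open 0.083 ff 40.7 q [0.33 0.14 1.84 0.   1.15 0.19]
```

View pics/p2.png

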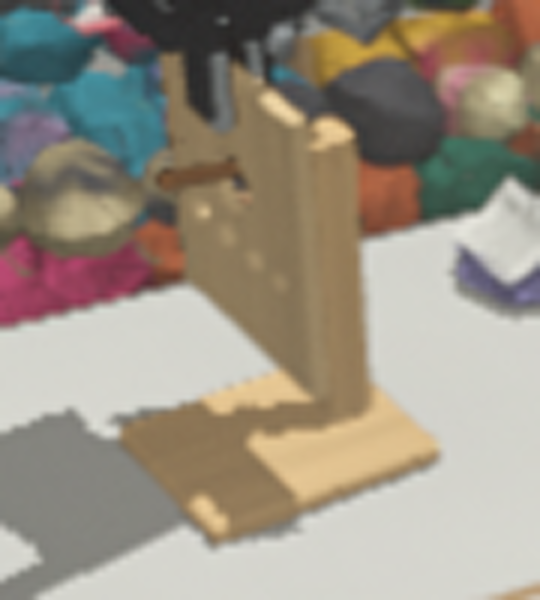

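The peg's ball shows in front of the plate at (165,178), and the peg goes through the eye at (240,178). I'll lower until it bears, then open gently.

```bash

python3 -m creep '[{"x":0,"y":0,"z":2,"rx":0,"ry":0,"rz":0,"grip":0},{"x":0,"y":0,"z":1,"rx":0,"ry":0,"rz":0,"grip":0},{"x":0,"y":0,"z":1,"rx":0,"ry":0,"rz":0,"grip":0},{"x":0,"y":0,"z":1,"rx":0,"ry":0,"rz":0,"grip":0},{"x":0,"y":0,"z":0,"rx":0,"ry":0,"rz":0,"grip":0},{"x":0,"y":0,"z":0,"rx":0,"ry":0,"rz":0,"grip":0},{"x":0,"y":0,"z":0,"rx":0,"ry":0,"rz":0,"grip":0},{"x":0,"y":0,"z":0,"rx":0,"ry":0,"rz":0,"grip":0},{"x":0,"y":0,"z":0,"rx":0,"ry":0,"rz":0,"grip":0},{"x":0,"y":0,"z":0,"rx":0,"ry":0,"rz":0,"grip":0}]'
```

```text
time: 9.77
eef_pos: [0.5141, 0.2845, 0.1734]
tcp_rot: [0.654, 0.756, 0.0, 0.0]
contact_force: [-0.6, 1.7, -1.3]
opening: 0.083
finger_force: 40.7
```

```bash

python3 -m creep '[{"x":0,"y":0,"z":1,"rx":0,"ry":0,"rz":0,"grip":0},{"x":0,"y":0,"z":1,"rx":0,"ry":0,"rz":0,"grip":0},{"x":0,"y":0,"z":0.5,"rx":0,"ry":0,"rz":0,"grip":0},{"x":0,"y":0,"z":0,"rx":0,"ry":0,"rz":0,"grip":0},{"x":0,"y":0,"z":0,"rx":0,"ry":0,"rz":0,"grip":0},{"x":0,"y":0,"z":0,"rx":0,"ry":0,"rz":0,"grip":0},{"x":0,"y":0,"z":0,"rx":0,"ry":0,"rz":0,"grip":0},{"x":0,"y":0,"z":0,"rx":0,"ry":0,"rz":0,"grip":0},{"x":0,"y":0,"z":0,"rx":0,"ry":0,"rz":0,"grip":0},{"x":0,"y":0,"z":0,"rx":0,"ry":0,"rz":0,"grip":0}]'
```

```text
time: 10.6
eef_pos: [0.5143, 0.2846, 0.1715]
tcp_rot: [0.654, 0.756, 0.0, 0.0]
contact_force: [-1.1, -1.3, 5.1]
opening: 0.085
finger_force: 41.6
```

Contact (5 N), so I'll release and rise.

```bash

python3 -m creep '[{"x":0,"y":0,"z":0,"rx":0,"ry":0,"rz":0,"grip":0.12},{"x":0,"y":0,"z":0,"rx":0,"ry":0,"rz":0,"grip":0.15},{"x":0,"y":0,"z":0,"rx":0,"ry":0,"rz":0,"grip":0.2},{"x":0,"y":0,"z":0,"rx":0,"ry":0,"rz":0,"grip":0.25},{"x":0,"y":0,"z":0,"rx":0,"ry":0,"rz":0,"grip":0.3},{"x":0,"y":0,"z":0,"rx":0,"ry":0,"rz":0,"grip":0.35},{"x":0,"y":0,"z":0,"rx":0,"ry":0,"rz":0,"grip":0.4},{"x":0,"y":0,"z":0,"rx":0,"ry":0,"rz":0,"grip":0.4},{"x":0,"y":0,"z":-5,"rx":0,"ry":0,"rz":0,"grip":0.4},{"x":0,"y":0,"z":-10,"rx":0,"ry":0,"rz":0,"grip":0.4}]'
python3 -m creep '[{"x":0,"y":0,"z":-12,"rx":0,"ry":0,"rz":0,"grip":0.4},{"x":0,"y":0,"z":-12,"rx":0,"ry":0,"rz":0,"grip":0.4},{"x":0,"y":0,"z":-12,"rx":0,"ry":0,"rz":0,"grip":0.4},{"x":0,"y":0,"z":-15,"rx":0,"ry":0,"rz":0,"grip":0.4},{"x":0,"y":0,"z":-10,"rx":0,"ry":0,"rz":0,"grip":0.4},{"x":0,"y":0,"z":0,"rx":0,"ry":0,"rz":0,"grip":0.4},{"x":0,"y":0,"z":0,"rx":0,"ry":0,"rz":0,"grip":0.4},{"x":0,"y":0,"z":0,"rx":0,"ry":0,"rz":0,"grip":0.5},{"x":0,"y":0,"z":0,"rx":0,"ry":0,"rz":0,"grip":0.5},{"x":0,"y":0,"z":0,"rx":0,"ry":0,"rz":0,"grip":0.5}]'
python3 d.py .56 -.064 .25 -1.354
python3 - <<'E'
from h import *
C=cams()
b=cv2.resize(C["scene"]["color"][145:245,215:315],(400,400),interpolation=2)
a=cv2.resize(C["top"]["color"][200:330,310:420],(400,400),interpolation=2)
cv2.imwrite("pics/p3.png",np.hstack([a,b]))
E
```

```text
time: 11.43
eef_pos: [0.5132, 0.2842, 0.1848]
tcp_rot: [0.654, 0.756, -0.001, -0.001]
contact_force: [0.3, 0.1, 0.5]
opening: 0.399
finger_force: 0.0
time: 12.27
eef_pos: [0.5135, 0.2843, 0.2456]
tcp_rot: [0.654, 0.756, -0.001, -0.001]
contact_force: [-0.5, -0.2, -0.4]
opening: 0.498
finger_force: 0.0
t 12.27 pos [0.5135 0.2843 0.2456] shift [-351.4   -4.1   -4.3] turn [-0.1  0.1 85.8] F [-0.5 -0.2 -0.4] open 0.498 ff 0.0 q [0.33 0.08 1.78 0.   1.28 0.19]
```

View pics/p3.png

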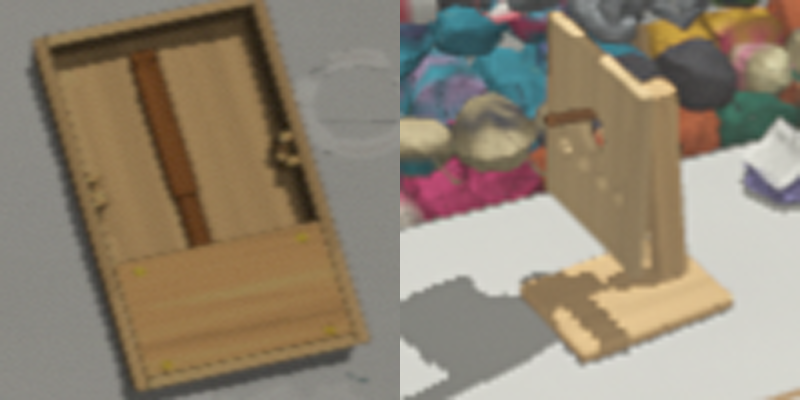

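The gauge hangs by its eye on the peg, clear of the gripper. The hook is fully visible, handle end at (145,53) and shaft step at (186,193) in the left half. I'll refit it.

```bash
python3 - <<'E'
from h import *
C=cams()
T=lambda U,V:(310+(U+.5)/3.636-.5,200+(V+.5)/3.077-.5)
hk,r=fit(C,{"top":[((.11,0,.024),T(145,53)),((-.002,0,.024),T(186,193)),((-.04,0,.022),T(199,238))]},[.5,-.08,.2]); print(hk,r)
a,b,z=.129,.072,.069
box,r=fit(C,{"top":[((a,b,z),T(37,40)),((a,-b,z),T(265,1)),((-a,-b,z),T(368,340)),((-a,b,z),T(140,388))]},[.5,-.08,.2]); print(box,r)
print(world(hk,[(.05,0,0)]), Rn.from_euler('z',-box[2]).apply([hk[0]-box[0],hk[1]-box[1],0]))
E
```

```text
[ 0.51305045 -0.07463598  0.20880081] [-0.2 -2.4 -0.   0.   0.2  1.9]
[ 0.51078243 -0.08188648  0.22097407] [-0.6 -0.7  0.2 -3.4  1.4  0.9 -0.5  1.3]
[[ 0.56196446 -0.06427163  0.        ]] [0.00380204 0.00657709 0.        ]
```

```bash

python3 -m creep '[{"x":-35,"y":0,"z":0,"rx":0,"ry":0,"rz":0,"grip":0.5},{"x":-35,"y":0,"z":0,"rx":0,"ry":0,"rz":0,"grip":0.5},{"x":-35,"y":0,"z":0,"rx":0,"ry":0,"rz":0,"grip":0.5},{"x":-35,"y":0,"z":0,"rx":0,"ry":0,"rz":0,"grip":0.5},{"x":-35,"y":0,"z":0,"rx":0,"ry":0,"rz":0,"grip":0.5},{"x":-35,"y":0,"z":0,"rx":0,"ry":0,"rz":0,"grip":0.5},{"x":-35,"y":0,"z":0,"rx":0,"ry":0,"rz":0,"grip":0.5},{"x":-35,"y":0,"z":0,"rx":0,"ry":0,"rz":0,"grip":0.5},{"x":-35,"y":0,"z":0,"rx":0,"ry":0,"rz":0,"grip":0.5},{"x":-35,"y":0,"z":0,"rx":0,"ry":0,"rz":0,"grip":0.5}]'
python3 -m creep '[{"x":0,"y":0,"z":0,"rx":0,"ry":0,"rz":7,"grip":0.5},{"x":0,"y":0,"z":0,"rx":0,"ry":0,"rz":7,"grip":0.5},{"x":0,"y":0,"z":0,"rx":0,"ry":0,"rz":7,"grip":0.5},{"x":0,"y":0,"z":0,"rx":0,"ry":0,"rz":7,"grip":0.5},{"x":0,"y":0,"z":0,"rx":0,"ry":0,"rz":7,"grip":0.5},{"x":0,"y":0,"z":0,"rx":0,"ry":0,"rz":7,"grip":0.5},{"x":0,"y":0,"z":0,"rx":0,"ry":0,"rz":7,"grip":0.5},{"x":0,"y":0,"z":0,"rx":0,"ry":0,"rz":7,"grip":0.5},{"x":0,"y":0,"z":0,"rx":0,"ry":0,"rz":7,"grip":0.5},{"x":0,"y":0,"z":0,"rx":0,"ry":0,"rz":7,"grip":0.5}]'
python3 -m creep '[{"x":0,"y":0,"z":0,"rx":0,"ry":0,"rz":7,"grip":0.5},{"x":0,"y":0,"z":0,"rx":0,"ry":0,"rz":7,"grip":0.5},{"x":0,"y":0,"z":20,"rx":0,"ry":0,"rz":2,"grip":0.5},{"x":0,"y":0,"z":30,"rx":0,"ry":0,"rz":0,"grip":0.5},{"x":0,"y":0,"z":30,"rx":0,"ry":0,"rz":0,"grip":0.5},{"x":0,"y":0,"z":20,"rx":0,"ry":0,"rz":0,"grip":0.5},{"x":0,"y":0,"z":20,"rx":0,"ry":0,"rz":0,"grip":0.5},{"x":0,"y":0,"z":10,"rx":0,"ry":0,"rz":0,"grip":0.5},{"x":0,"y":0,"z":0,"rx":0,"ry":0,"rz":0,"grip":0.5},{"x":0,"y":0,"z":0,"rx":0,"ry":0,"rz":0,"grip":0.5}]'
python3 d.py .562 -.0643 .010 -1.362
```

```text
time: 13.3
eef_pos: [0.5643, -0.0636, 0.2469]
tcp_rot: [0.654, 0.756, 0.0, 0.0]
contact_force: [0.7, 0.2, 0.1]
opening: 0.498
finger_force: 0.0
time: 14.13
eef_pos: [0.5643, -0.0619, 0.2467]
tcp_rot: [0.97, 0.241, -0.0, -0.0]
contact_force: [0.3, 0.1, 0.4]
opening: 0.498
finger_force: 0.0
time: 14.97
eef_pos: [0.5644, -0.0618, 0.1169]
tcp_rot: [0.994, 0.107, -0.0, -0.0]
contact_force: [0.3, 0.6, 1.2]
opening: 0.5
finger_force: 0.0
t 14.97 pos [ 0.5644 -0.0618  0.1169] shift [ -2.9   1.9 106.9] turn [-0.   0.   0.3] F [0.3 0.6 1.2] open 0.5 ff 0.0 q [-0.29  0.18  1.93  0.    1.03  1.07]
```

```bash

python3 -m creep '[{"x":-3,"y":2,"z":10,"rx":0,"ry":0,"rz":0,"grip":0.5},{"x":0,"y":0,"z":20,"rx":0,"ry":0,"rz":0,"grip":0.5},{"x":0,"y":0,"z":20,"rx":0,"ry":0,"rz":0,"grip":0.5},{"x":0,"y":0,"z":20,"rx":0,"ry":0,"rz":0,"grip":0.5},{"x":0,"y":0,"z":15,"rx":0,"ry":0,"rz":0,"grip":0.5},{"x":0,"y":0,"z":10,"rx":0,"ry":0,"rz":0,"grip":0.5},{"x":0,"y":0,"z":7,"rx":0,"ry":0,"rz":0,"grip":0.5},{"x":0,"y":0,"z":3,"rx":0,"ry":0,"rz":0,"grip":0.5},{"x":0,"y":0,"z":0,"rx":0,"ry":0,"rz":0,"grip":0.4},{"x":0,"y":0,"z":0,"rx":0,"ry":0,"rz":0,"grip":0.35}]'
python3 -m creep '[{"x":0,"y":0,"z":0,"rx":0,"ry":0,"rz":0,"grip":0.3},{"x":0,"y":0,"z":0,"rx":0,"ry":0,"rz":0,"grip":0.25},{"x":0,"y":0,"z":0,"rx":0,"ry":0,"rz":0,"grip":0.2},{"x":0,"y":0,"z":0,"rx":0,"ry":0,"rz":0,"grip":0.1},{"x":0,"y":0,"z":0,"rx":0,"ry":0,"rz":0,"grip":0},{"x":0,"y":0,"z":0,"rx":0,"ry":0,"rz":0,"grip":0},{"x":0,"y":0,"z":0,"rx":0,"ry":0,"rz":0,"grip":0},{"x":0,"y":0,"z":0,"rx":0,"ry":0,"rz":0,"grip":0},{"x":0,"y":0,"z":0,"rx":0,"ry":0,"rz":0,"grip":0},{"x":0,"y":0,"z":0,"rx":0,"ry":0,"rz":0,"grip":0}]' 60
python3 d.py .562 -.0643 .010 -1.362
```

```text
time: 15.8
eef_pos: [0.5627, -0.0647, 0.0128]
tcp_rot: [0.994, 0.107, 0.001, 0.0]
contact_force: [0.0, 0.7, -0.4]
opening: 0.349
finger_force: 0.0
time: 16.63
eef_pos: [0.5627, -0.0647, 0.013]
tcp_rot: [0.994, 0.107, 0.001, 0.0]
contact_force: [-2.0, -0.1, 4.7]
opening: 0.189
finger_force: 60.6
t 16.63 pos [ 0.5627 -0.0647  0.013 ] shift [-0.6 -0.5  3. ] turn [ 0.  -0.1  0.3] F [-2.  -0.1  4.7] open 0.189 ff 60.6 q [-0.29  0.33  1.97 -0.    0.84  1.06]
```

```bash

python3 -m creep '[{"x":0,"y":0,"z":-5,"rx":0,"ry":1.5,"rz":0,"grip":0},{"x":0,"y":0,"z":-9,"rx":0,"ry":3,"rz":0,"grip":0},{"x":0,"y":0,"z":-9,"rx":0,"ry":3,"rz":0,"grip":0},{"x":0,"y":0,"z":-9,"rx":0,"ry":3,"rz":0,"grip":0},{"x":0,"y":0,"z":-8.5,"rx":0,"ry":3,"rz":0,"grip":0},{"x":0,"y":0,"z":-8.5,"rx":0,"ry":3,"rz":0,"grip":0},{"x":0,"y":0,"z":0,"rx":0,"ry":0,"rz":0,"grip":0},{"x":0,"y":0,"z":0,"rx":0,"ry":0,"rz":0,"grip":0},{"x":0,"y":0,"z":0,"rx":0,"ry":0,"rz":0,"grip":0},{"x":0,"y":0,"z":0,"rx":0,"ry":0,"rz":0,"grip":0}]' 70
python3 d.py .562 -.0643 .010 -1.362 16.5
```

```text
time: 17.47
eef_pos: [0.5564, -0.0655, 0.0599]
tcp_rot: [0.984, 0.106, 0.142, -0.015]
contact_force: [0.6, -0.9, -0.7]
opening: 0.184
finger_force: 68.4
t 17.47 pos [ 0.5564 -0.0655  0.0599] shift [-8.7 -0.  49.5] turn [-0.1  0.1  0.3] F [ 0.6 -0.9 -0.7] open 0.184 ff 68.4 q [-0.37  0.13  2.14  0.26  0.65  0.8 ]
```

```bash

python3 -m creep '[{"x":0,"y":0,"z":-8.5,"rx":0,"ry":3,"rz":0,"grip":0},{"x":1,"y":0,"z":-8.5,"rx":0,"ry":3,"rz":0,"grip":0},{"x":3,"y":0,"z":-8.5,"rx":0,"ry":3,"rz":0,"grip":0},{"x":4,"y":0,"z":-4,"rx":0,"ry":1.5,"rz":0,"grip":0},{"x":0,"y":0,"z":0,"rx":0,"ry":0,"rz":0,"grip":0},{"x":0,"y":0,"z":0,"rx":0,"ry":0,"rz":0,"grip":0},{"x":0,"y":0,"z":0,"rx":0,"ry":0,"rz":0,"grip":0},{"x":0,"y":0,"z":0,"rx":0,"ry":0,"rz":0,"grip":0},{"x":0,"y":0,"z":0,"rx":0,"ry":0,"rz":0,"grip":0},{"x":0,"y":0,"z":0,"rx":0,"ry":0,"rz":0,"grip":0}]' 70
python3 d.py .562 -.0643 .010 -1.362 27
python3 - <<'E'
from h import *
C=cams()
cv2.imwrite("pics/k1.png",cv2.resize(C["scene"]["color"][170:350,230:420],(760,600),interpolation=2))
E
```

```text
time: 18.3
eef_pos: [0.5536, -0.0662, 0.0909]
tcp_rot: [0.967, 0.104, 0.232, -0.025]
contact_force: [0.6, 0.1, 0.1]
opening: 0.185
finger_force: 68.4
t 18.3 pos [ 0.5536 -0.0662  0.0909] shift [-29.   0.  76.] turn [-0.2  0.   0.3] F [0.6 0.1 0.1] open 0.185 ff 68.4 q [-0.43  0.01  2.23  0.52  0.58  0.54]
```

View pics/k1.png

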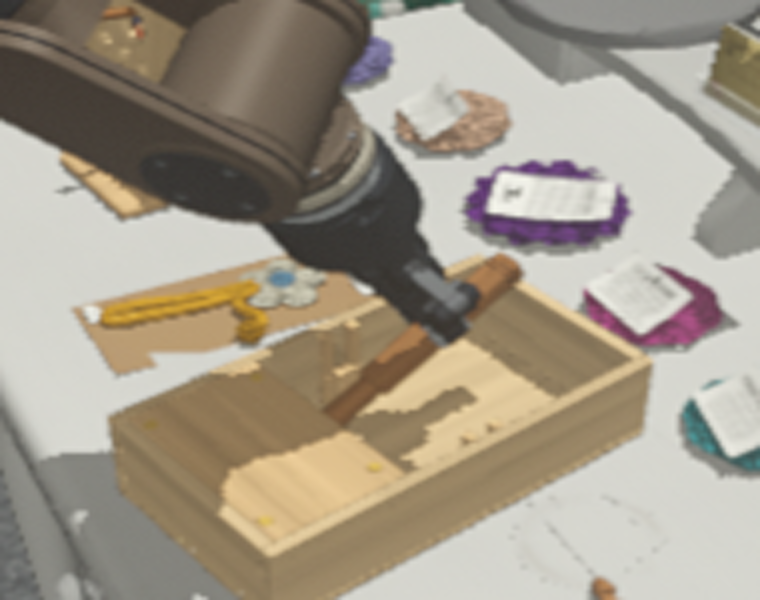

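The hook is held firmly and tilted with the gripper: handle end out at (505,265), shaft leaving from under the deck at (335,415). I'll draw it out along its axis, then lift.

```bash

python3 -m creep '[{"x":6,"y":0,"z":0,"rx":0,"ry":0,"rz":0,"grip":0},{"x":10,"y":0,"z":0,"rx":0,"ry":0,"rz":0,"grip":0},{"x":12,"y":0,"z":0,"rx":0,"ry":0,"rz":0,"grip":0},{"x":12,"y":0,"z":0,"rx":0,"ry":0,"rz":0,"grip":0},{"x":12,"y":0,"z":0,"rx":0,"ry":0,"rz":0,"grip":0},{"x":12,"y":0,"z":0,"rx":0,"ry":0,"rz":0,"grip":0},{"x":12,"y":0,"z":0,"rx":0,"ry":0,"rz":0,"grip":0},{"x":12,"y":0,"z":0,"rx":0,"ry":0,"rz":0,"grip":0},{"x":10,"y":0,"z":0,"rx":0,"ry":0,"rz":0,"grip":0},{"x":6,"y":0,"z":0,"rx":0,"ry":0,"rz":0,"grip":0}]' 70
python3 -m creep '[{"x":5,"y":0,"z":-6,"rx":0,"ry":0,"rz":0,"grip":0},{"x":7,"y":0,"z":-12,"rx":0,"ry":0,"rz":0,"grip":0},{"x":7,"y":0,"z":-14,"rx":0,"ry":0,"rz":0,"grip":0},{"x":7,"y":0,"z":-14,"rx":0,"ry":0,"rz":0,"grip":0},{"x":7,"y":0,"z":-14,"rx":0,"ry":0,"rz":0,"grip":0},{"x":7,"y":0,"z":-14,"rx":0,"ry":0,"rz":0,"grip":0},{"x":7,"y":0,"z":-14,"rx":0,"ry":0,"rz":0,"grip":0},{"x":7,"y":0,"z":-14,"rx":0,"ry":0,"rz":0,"grip":0},{"x":7,"y":0,"z":-14,"rx":0,"ry":0,"rz":0,"grip":0},{"x":4,"y":0,"z":-8,"rx":0,"ry":0,"rz":0,"grip":0}]' 70
python3 -m creep '[{"x":5,"y":0,"z":-8,"rx":0,"ry":0,"rz":0,"grip":0},{"x":4,"y":0,"z":-8,"rx":0,"ry":0,"rz":0,"grip":0},{"x":4,"y":0,"z":-8,"rx":0,"ry":0,"rz":0,"grip":0},{"x":2,"y":0,"z":-4,"rx":0,"ry":0,"rz":0,"grip":0},{"x":0,"y":0,"z":0,"rx":0,"ry":0,"rz":0,"grip":0},{"x":0,"y":0,"z":0,"rx":0,"ry":0,"rz":0,"grip":0},{"x":0,"y":0,"z":0,"rx":0,"ry":0,"rz":0,"grip":0},{"x":0,"y":0,"z":0,"rx":0,"ry":0,"rz":0,"grip":0},{"x":0,"y":0,"z":0,"rx":0,"ry":0,"rz":0,"grip":0},{"x":0,"y":0,"z":0,"rx":0,"ry":0,"rz":0,"grip":0}]' 70
python3 - <<'E'
from h import *
C=cams()
cv2.imwrite("pics/k2.png",cv2.resize(C["scene"]["color"][60:360,190:490],(600,600),interpolation=2))
E
```

```text
time: 19.23
eef_pos: [0.6459, -0.0464, 0.1399]
tcp_rot: [0.967, 0.104, 0.233, -0.025]
contact_force: [0.1, 0.3, -0.2]
opening: 0.186
finger_force: 68.4
time: 20.07
eef_pos: [0.646, -0.0466, 0.282]
tcp_rot: [0.966, 0.104, 0.234, -0.024]
contact_force: [-0.1, -0.4, -0.8]
opening: 0.179
finger_force: 68.4
time: 20.9
eef_pos: [0.6461, -0.046, 0.3095]
tcp_rot: [0.967, 0.104, 0.232, -0.025]
contact_force: [0.2, 0.3, -1.1]
opening: 0.189
finger_force: 68.4
```

View pics/k2.png

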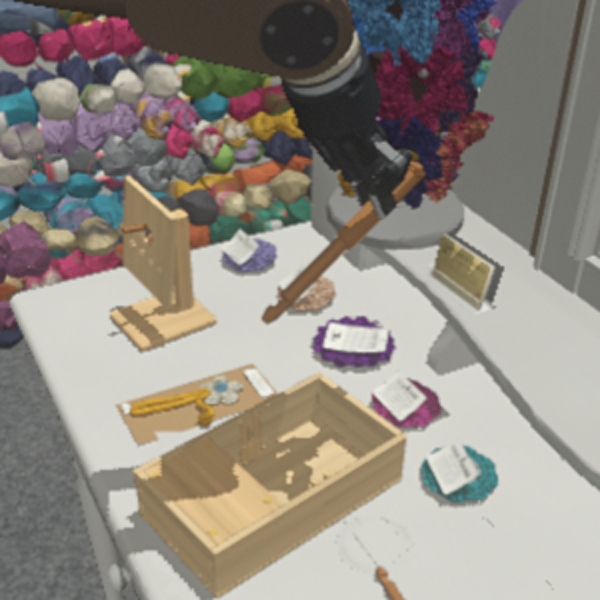

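The hook is free of the box, head at (268,318) in the crop. The gauge still hangs and the goods haven't moved. I'll check the head height by projection and hand in.

```bash
python3 - <<'E'
from h import *
from plant import ctrl,sign_off
C=cams(); s=ctrl.get_state(); R=Rn.from_quat(s["tcp_rot"])
for e in(-.16,.06):
    P=s["eef_pos"]+R.apply([e,0,-.002]); print(P,(proj(C["scene"],P)-[190,60]+.5)*2)
P=s["eef_pos"]+R.apply([-.16,0,-.002])
q=(proj(C["scene"],P)-[190,60]+.5)*2
if np.abs(q-[268,318]).max()<25 and P[2]>.2: print(sign_off())
E
```

```text
[ 0.50603772 -0.07655402  0.23919358] [[264.41095535 319.03409904]]
[ 0.69760513 -0.03492358  0.33903763] [[420.57423724 165.09691913]]
the job is handed in; nothing more can be done
None
```

The gauge hangs by its eye on the peg, let go, and the gripper holds the crochet hook still with its head about 24 cm and its handle end about 34 cm above the table; I handed the job in at about 21 s, and no verdict was shown.

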